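# Hold the magnifier over the ring dish

### The job

Pick the magnifying glass out of the things in the top grey tier, carry it across higher than the tops of the kettlebell and the shaker bottle, and hold its lens level and centred about 2 cm above the rim of the white ring dish, so that I can read the hallmark of the ring in it. Do not touch the dish, do not knock the kettlebell or the bottle, and leave the other things in the tier where they lie. Finish still holding the magnifier there: do not put it down or let go.

Things in the scene. Friction and masses are not known exactly. Their poses are not given: they have to be found in the camera images.
- magnifier_lens (a point): Magnifying glass, lying flat in the top tier (120 g or so): a clear round lens in a steel ring, 72 mm across and 12 mm thick, on a straight black handle. This point is the centre of the lens, half-way up its thickness (6 mm above the underside). x points from the handle to the lens along the handle's line, z is the lens axis (up as it lies). Lens and handle have their undersides in one plane. Overall length 180 mm.
- magnifier_grip (a point): Point to grip on the same magnifier's handle, near its balance point: on the handle's centre line, 74 mm behind the lens centre, half-way up the handle (11 mm above the underside). The handle is a bar 102 mm long, 20 mm wide, 22 mm high; it reaches from 32 mm ahead of this point (towards the lens) to 70 mm behind it. Axes as for the lens.
- magnifier: The same magnifier; the origin lies under it, half-way along its overall length: 20 mm ahead of the grip point and 54 mm behind the lens centre. x to the lens.
- dish_rim (a point): White round ceramic ring dish on the table, 110 mm across at the rim, 25 mm high, with a gold ring in it (below the rim). This point is the centre of the mouth at rim height; z up.
- dish: The same dish, loose, about 180 g; origin at the centre of its underside.
- tiers: Two stacked light grey plastic tiers, fixed, 310 mm along x, 390 mm along y; origin at the centre of the underside on the table. The top tier is an open tray with walls 6 mm thick: its inner floor is 110 mm and its rim 160 mm above the table. An orange spring clip stands on the far (+x) rim at y = +130 mm, up to 178 mm above the table.
- kettlebell: Blue kettlebell, 2 kg, standing on the table: ball 96 mm across, handle on top 100 mm wide along its y, 158 mm high in all; origin at the centre of its underside.
- shaker: Steel shaker bottle with a black lid, standing on the table, 78 mm across, 195 mm high; origin at the centre of its underside.
- shoehorn: Beech shoehorn lying in the top tier, 200 mm long along its x, 40 mm wide, 7 mm thick; origin under its middle.
- brush: Shoe brush lying in the top tier, bristles down, 135 mm along its x, 46 mm wide, 36 mm high; origin under its centre.
- tin: Round red polish tin in the top tier, 70 mm across, 25 mm high; origin under its centre.
- tape: Yellow tape measure lying in the top tier, 64 x 58 x 34 mm; origin under its centre.
Things that resemble listed ones, but are neither listed nor needed, are in the scene too. Of the things that look like the magnifier, the larger one is meant.

How it is judged:
By the outcome, as a careful person would: the job done as asked, in the order asked, and still so for the second after the job is handed in, while the arm keeps its last pose, push and grip.
It also fails if it takes over 56 s, if anything falls off the work surface, if the arm or the gripper's body presses on something with over 40 N, if the wrist force passes 120 N, or if a joint passes its speed limit or range.

### The arm

A 7-joint arm with a two-finger parallel gripper is mounted at the origin on the work surface. World frame = base frame: x ahead of the robot, y to its left, z up, the work surface at z = 0. Lengths are in mm, angles in rad, forces in N, time in s.
With the tool pointing down it reaches from about 400 to 900 mm from the base axis. Payload 5.6 kg.
Tool frame: the origin (TCP) lies between the finger pads; the fingertips stand 8 mm ahead of it and the grasp point (between the pads) lies 11 mm behind it (arm.tip_extent is the distance from the TCP to the fingertips, in mm); z points along the fingers, y is the direction in which the jaws open and shut (so a half turn about z gives the same grasp; the last joint's range is limited). The gripper opens to 92 mm and grips with 3 to 60 N. Pads are 20 mm wide; open, the fingers measure 128 mm over their backs; the gripper's body (75 mm by 189 mm) begins 69 mm behind the grasp point.
Start: joints at [1.256, 0.468, -0.012, 1.603, 0.006, 1.071, -0.056], TCP at [174.461, -626.157, 222.592] pointing down, gripper open.
Joint ranges: [-2.53, 2.53], [-0.31, 2.02], [-1.57, 1.55], [0.28, 2.44], [-1.29, 4.43], [0.15, 1.84], [-2.92, 2.92]. Speed limits (rad/s): [2.57, 2.57, 3.14, 3.14, 3.14, 3.14, 3.14].

### API

Orientations are given as [roll, pitch, yaw] about the fixed x, y, z axes, in that order (R = Rz(yaw) Ry(pitch) Rx(roll)).
In Python, from workcell import arm gives the robot as it stands.
- The arm moves only by the shell command python3 -m inch 'ROWS' [FORCE]. ROWS is text: rows parted by semicolons, each of 7 numbers parted by spaces: the shift along the world's x, y, z in m, then the turn, a rotation vector about the world's x, y, z in rad, then the gripper's target within -1 to 1 (fully open at 1, half-way at 0, shut at -1). A call has 1 to 20 rows; each row shifts and turns the pose as measured when the row begins; what a row does not reach is not made up. A row lasts 1/12 s, in which the tool goes at most 41.7 mm and 7.16 degrees, less where a joint would pass 70% of its speed; a pose out of reach is approached as far as the arm can. A call with a gripper value outside its range is refused whole. The fingers move at their own pace and stop on an object; FORCE is the grip in N (left out, the last holds). Time passes only in rows, so rows that do not move let the fingers close. It gives the time, the measured TCP pose, the force and the opening at its end, in the units of the state.
- arm.get_state(): the state, without advancing time (a new reading comes with each control period).
- arm.get_image(name): name is "scene" or "top"; returns (picture, depth): 400x640x3 uint8, red, green, blue; 400x640 float32, mm along the optical axis (not along the pixel's ray), 0 where there is no reading.
- arm.calibration(name): a dict with "camera_matrix" (3x3 intrinsics, pixels), "k1" (the pictures are not rectified: a ray, as slopes to the right and down, at radius r is drawn at 1 + k1 r^2 times it, then the intrinsics apply), "pose" (4x4, takes a point from camera to world coordinates). Camera axes: x right, y up, looking along -z (the intrinsics and any distortion apply to the point x, -y, -z); pixel columns grow to the right and rows downward; lengths in mm; the calibration is good to about 2 mm. A picture is of the moment at which its call begins. calibration takes no time and is no camera call.
- arm.hand_in(): hands the job in, once; it reports no verdict.
The state is a dict: "t": time; "q": joint angles; "qvel": joint speeds; "tau": joint torques, N m; "ee_pos": TCP position; "tcp_rot": TCP orientation; "force": force on the tool from outside, world axes, zero at the start; "moment": the same for the moment, N m; "width": finger opening in mm.
Only numpy, scipy, OpenCV 4.12 (cv2) and the standard library are available. Lean on these libraries where they do the work, as an engineer would, in place of code of your own. Each camera call takes 0.05 s, during which the arm holds its last target.

## Working session

There is one attempt and no reset: what is moved stays moved. The work goes in short steps, Python scripts to look and compute and a shell command to move; the robot and the scene stay as the last step left them, time stands still between calls to the robot, and variables do not carry over. Pictures are saved under pics/ and viewed, and the job is handed in when it is done.

```bash
ls; mkdir -p pics; cat > h.py <<'E'
import numpy as np, cv2
from workcell import arm
def snap(n,tag):
    im,d=arm.get_image(n); np.savez(f'pics/{tag}.npz',im=im,d=d); cv2.imwrite(f'pics/{tag}.png',im[:,:,::-1]); return im,d
def ld(tag):
    z=np.load(f'pics/{tag}.npz'); return z['im'],z['d']
def world(n,uv,depth):
    c=arm.calibration(n);K=np.array(c['camera_matrix']);T=np.array(c['pose']);k=c['k1']
    uv=np.asarray(uv,float).reshape(-1,2);depth=np.broadcast_to(np.asarray(depth,float),len(uv))
    p=cv2.undistortPoints(uv.reshape(-1,1,2),K,np.array([k,0,0,0,0.]),).reshape(-1,2)
    P=np.c_[p[:,0]*depth,-p[:,1]*depth,-depth]
    return P@T[:3,:3].T+T[:3,3]
def onz(n,uv,z):
    a=world(n,uv,100.);b=world(n,uv,1000.);t=(z-a[:,2])/(b[:,2]-a[:,2]);return a+t[:,None]*(b-a)
def proj(n,P):
    c=arm.calibration(n);K=np.array(c['camera_matrix']);T=np.array(c['pose']);k=c['k1']
    p=(np.asarray(P,float).reshape(-1,3)-T[:3,3])@T[:3,:3]
    s=np.c_[p[:,0]/-p[:,2],-p[:,1]/-p[:,2]];s=s*(1+k*(s**2).sum(1))[:,None]
    return s@K[:2,:2].T+K[:2,2]
E
python3 - <<'E'
from h import *
for n in('scene','top'):
    snap(n,n+'0');c=arm.calibration(n);print(n,np.round(c['pose'],3).tolist(),np.round(c['camera_matrix'],1).tolist(),c['k1'])
print(arm.get_state())
E
```

```text
pics
scene [[-0.273, -0.732, 0.625, 1098.525], [0.962, -0.199, 0.187, 230.884], [-0.013, 0.652, 0.758, 878.6], [0.0, 0.0, 0.0, 1.0]] [[364.9, 0.0, 318.1], [0.0, 364.9, 198.0], [0.0, 0.0, 1.0]] -0.06255965870647283
top [[-0.014, 0.973, -0.232, 266.969], [-1.0, -0.013, 0.006, 63.535], [0.003, 0.232, 0.973, 1054.689], [0.0, 0.0, 0.0, 1.0]] [[402.8, 0.0, 318.7], [0.0, 402.8, 192.6], [0.0, 0.0, 1.0]] -0.06684535833043205
{'t': 0.1, 'q': array([ 1.25601296,  0.46830623, -0.0116011 ,  1.6035594 ,  0.00596399,
        1.071407  , -0.05630671]), 'qvel': array([ 4.68024098e-06,  2.47905006e-04,  1.91424898e-04, -2.98346613e-03,
       -1.43138620e-04, -7.79372959e-04, -4.94934561e-04]), 'tau': array([ 1.13652080e-03, -5.21649384e+01, -1.24164869e-02, -2.44367391e+01,
       -5.67507406e-02,  1.39931019e-02,  7.09595020e-05]), 'ee_pos': array([ 174.29232584, -625.64177059,  221.71294536]), 'tcp_rot': array([-3.13994960e+00,  8.71721576e-05,  2.71693613e-01]), 'force': array([ 1.60179495, -0.8496519 ,  0.2699679 ]), 'moment': array([-0.00538878,  0.00080913,  0.03721439]), 'width': 91.83990283776564}
```

View pics/scene0.png

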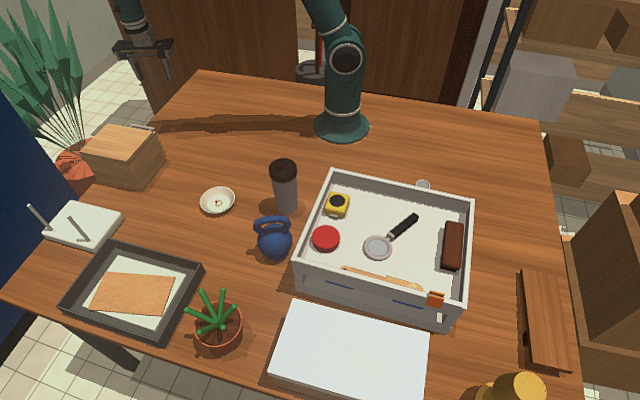

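View pics/top0.png

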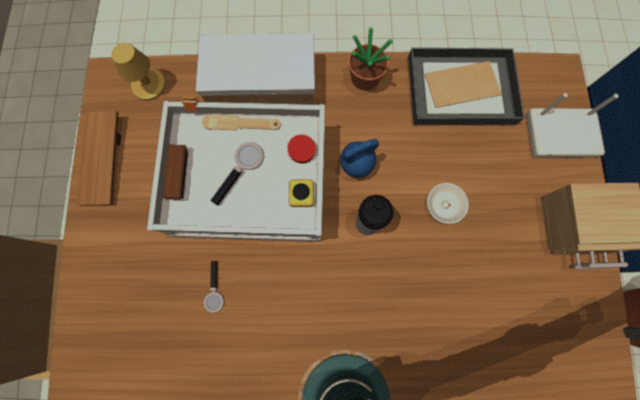

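Two magnifier-like things show up in the top view. One lies in the tier (lens about 249,155, handle to 215,202). A smaller one lies on the table (lens about 213,301, handle to 214,263). The one in the tier is larger and lies where the task says, so it should be the one meant. I'll confirm it with a crop and measure.

```bash
python3 - <<'E'
from h import *
t,dt=ld('top0');s,ds=ld('scene0')
a=cv2.resize(t[90:320,150:330],None,fx=2.2,fy=2.2,interpolation=cv2.INTER_CUBIC)
b=cv2.resize(s[190:280,300:480],None,fx=2.2,fy=2.2,interpolation=cv2.INTER_CUBIC)
o=np.zeros((a.shape[0],800,3),np.uint8);o[:,:a.shape[1]]=a;o[:b.shape[0],400:400+b.shape[1]]=b[:,:400]
c=cv2.resize(s[175:225,190:250],None,fx=4,fy=4,interpolation=cv2.INTER_CUBIC);o[220:420,400:640]=c
cv2.imwrite('pics/crop0.png',o[:,:,::-1])
def q(n,d,u,v): return np.round(world(n,[u,v],d[v,u])[0],1)
for n,d,l in(('top',dt,[(249,155),(227,186),(213,301),(447,205),(376,212),(360,150),(301,149),(190,103),(322,160),(158,160)]),('scene',ds,[(377,247),(404,227),(217,203),(284,166),(272,222),(435,298)])):
    for p in l: print(n,p,q(n,d,*p))
E
```

```text
top (249, 155) [587.  227.3 117.2]
top (227, 186) [505.7 275.2 130.9]
top (213, 301) [237.5 328.8   7.1]
top (447, 205) [ 477.7 -285.9    5.9]
top (376, 212) [429.  -67.7 181.4]
top (360, 150) [583.7 -41.1 152.9]
top (301, 149) [593.8  99.  136.4]
top (190, 103) [701.4 363.5 173.9]
top (322, 160) [558.   49.2 159.2]
top (158, 160) [563.4 434.5 161. ]
scene (377, 247) [588.1 226.6 119.5]
scene (404, 227) [519.3 282.3 131.8]
scene (217, 203) [ 484.9 -284.4    8.9]
scene (284, 166) [434.1 -64.2 177.9]
scene (272, 222) [601.6 -40.4 145.6]
scene (435, 298) [716.7 365.3 172.8]
```

View pics/crop0.png

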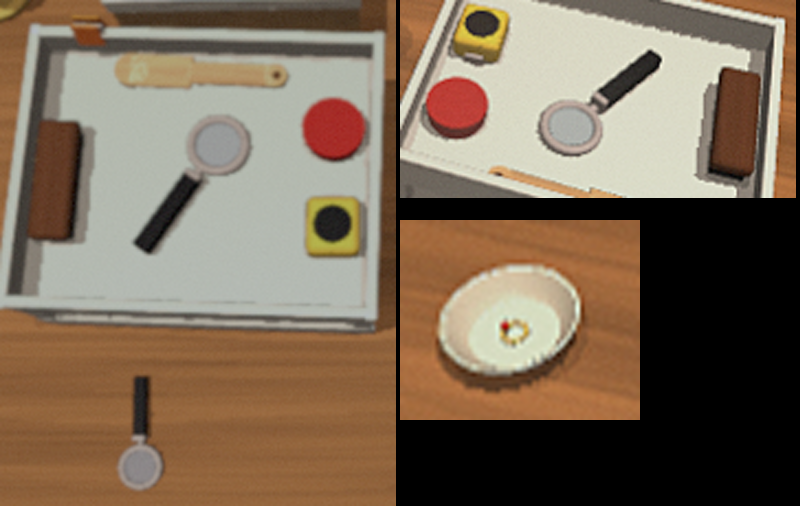

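The crop confirms it: the magnifier in the tier is the larger one. The scene crop shows the dish with the ring inside. Next I'll fit poses from both views.

```bash
cat > fit.py <<'E'
from h import *
def cloud(n,d):
    v,u=np.mgrid[0:400,0:640];uv=np.c_[u.ravel(),v.ravel()];return world(n,uv,d.ravel()).reshape(400,640,3)
if __name__=='__main__':
  for n in('top','scene'):
    im,d=ld(n+'0');P=cloud(n,d);x,y,z=P[...,0],P[...,1],P[...,2];I=im.astype(int);mx=I.max(2)
    H=(mx<70)&(x>420)&(x<570)&(y>215)&(y<340)&(z>115)&(z<142)
    nn,lab,st,ce=cv2.connectedComponentsWithStats(H.astype(np.uint8));k=1+np.argmax(st[1:,4]);H=lab==k
    Q=P[H];print(n,'handle n',H.sum(),'z med',np.percentile(Q[:,2],[10,50,90]).round(1))
    vv,uu=np.nonzero(H);T=onz(n,np.c_[uu,vv],np.median(Q[:,2]))
    r=cv2.minAreaRect(T[:,:2].astype(np.float32));print('  rect',np.round(r[0],1),np.round(r[1],1),r[2])
    c=T[:,:2].mean(0);w=np.linalg.svd(T[:,:2]-c,full_matrices=False)[2][0];print('  mean',c.round(1),'yaw',np.arctan2(w[1],w[0])%np.pi)
    # lens ring: hough in rectified patch at z=122
    def rect(cx,cy,h,zz,tag,s=2.):
        g=np.arange(-h,h,1/s);X,Y=np.meshgrid(cx+g,cy+g,indexing='ij');uv=proj(n,np.c_[X.ravel(),Y.ravel(),np.full(X.size,zz)]).astype(np.float32).reshape(X.shape+(2,))
        o=cv2.remap(im,uv[...,0],uv[...,1],cv2.INTER_CUBIC);cv2.imwrite(f'pics/{tag}_{n}.png',cv2.resize(o,None,fx=2,fy=2)[:,:,::-1]);return o
    o=rect(588,226,60,122,'lens')
    M=(np.abs(x-588)<60)&(np.abs(y-226)<60)&(z>115)&(z<126);print('  lens z',np.percentile(z[M],[10,50,90]).round(1),P[M][:,:2].mean(0).round(1), P[M].min(0).round(0),P[M].max(0).round(0))
    hc=cv2.HoughCircles(cv2.cvtColor(o,cv2.COLOR_RGB2GRAY),cv2.HOUGH_GRADIENT,1.0,200,param1=80,param2=12,minRadius=66,maxRadius=78)
    if hc is not None: a=hc[0,0];print('  lens hough x,y,r',588-60+a[1]/2,226-60+a[0]/2,a[2]/2)
    o=rect(481,-285,80,25,'dish')
    hc=cv2.HoughCircles(cv2.cvtColor(o,cv2.COLOR_RGB2GRAY),cv2.HOUGH_GRADIENT,1.0,300,param1=80,param2=12,minRadius=100,maxRadius=118)
    if hc is not None: a=hc[0,0];print('  dish hough x,y,r',481-80+a[1]/2,-285-80+a[0]/2,a[2]/2)
    W=(np.abs(x-481)<80)&(np.abs(y+285)<80)&(I.min(2)>130)
    vv,uu=np.nonzero(W);T=onz(n,np.c_[uu,vv],25)[:,:2].astype(np.float32);print('  dish mincircle',cv2.minEnclosingCircle(T),'maxz',np.percentile(z[W],[95,99]))
    for nm,b,zl in(('shaker',(430,-66,60),170),('kb',(590,-41,70),140),('kball',(590,-41,80),25),('clip',(708,365,40),165)):
        M=(np.abs(x-b[0])<b[2])&(np.abs(y-b[1])<b[2])&(z>zl)
        if M.sum(): print('  ',nm,M.sum(),P[M].min(0).round(0),P[M].max(0).round(0),P[M].mean(0).round(0))
    M=(z>152)&(z<166)&(x>380)&(x<760)&(y>20)&(y<470);print('  rim',np.percentile(P[M],[.5,99.5],axis=0).round(0).tolist())
E
python3 fit.py; cd pics; python3 -c "
import cv2,numpy as np
a=[cv2.resize(cv2.imread(f+'.png'),(290,290)) for f in('lens_top','lens_scene','dish_top','dish_scene')]
cv2.imwrite('m.png',np.vstack([np.hstack(a[:2]),np.hstack(a[2:])]))"
```

```text
top handle n 332 z med [124.2 131.3 133.8]
  rect [505.1 277.8] [21.6 93.9] 56.24513626098633
  mean [503.5 278.8] yaw 2.5518832911455074
  lens z [116.8 119.4 122.3] [584.  228.6] [528. 171. 115.] [620. 278. 126.]
  lens hough x,y,r 582.25 223.25 34.25
  dish hough x,y,r 480.75 -281.75 55.4
  dish mincircle ((480.2530822753906, -281.4859924316406), 54.342796325683594) maxz [25.4308864 27.2824237]
   shaker 920 [ 395. -107.  170.] [472. -31. 199.] [431. -68. 180.]
   kb 282 [571. -87. 140.] [618.  -4. 161.] [592. -43. 152.]
   kball 1156 [547. -90.  37.] [636.   1. 161.] [582. -43. 101.]
   clip 101 [699. 353. 165.] [717. 383. 181.] [708. 368. 172.]
  rim [[385.0, 45.0, 154.0], [713.0, 446.0, 165.0]]
scene handle n 251 z med [121.7 132.6 134.7]
  rect [513.2 281.8] [22.7 99. ] 56.468719482421875
  mean [512.3 282.4] yaw 2.5718393413870575
  lens z [117.7 120.3 123.1] [586.4 229. ] [529. 188. 115.] [630. 276. 126.]
  lens hough x,y,r 592.25 226.25 36.45
  dish hough x,y,r 481.25 -282.25 54.85
  dish mincircle ((481.3094787597656, -282.8048095703125), 55.4838981628418) maxz [26.01918573 27.9390905 ]
   shaker 443 [ 401. -105.  170.] [475. -30. 197.] [444. -65. 180.]
   kb 237 [577. -86. 140.] [619.  -4. 161.] [600. -45. 152.]
   kball 1303 [557. -91.  29.] [643.   2. 161.] [609. -39.  98.]
   clip 143 [703. 351. 165.] [720. 383. 180.] [712. 367. 173.]
  rim [[390.0, 44.0, 152.0], [720.0, 444.0, 165.0]]
```

View pics/m.png

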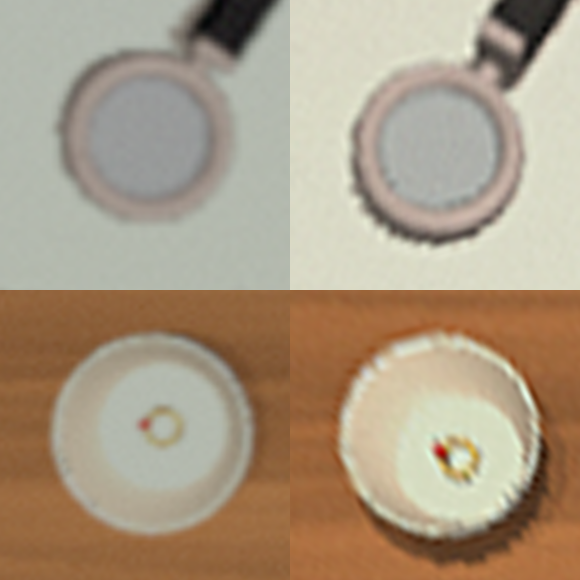

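```bash
python3 - <<'E'
from fit import *
im,d=ld('top0');P=cloud('top',d)
for n,(u,v) in dict(trayrimL=(415,85),traybotrim=(465,122),traywood=(465,85),box=(605,215),white=(565,130),floor=(270,200),floor2=(200,180),brush=(175,172),tape=(301,193),rodtop=(612,97)).items(): print(n,P[v,u].round(0))
E
python3 -m inch '0 0 0.04 0 0 0 0.2; 0 0 0.04 0 0 0 0.2; 0.02 0.01 0.03 0 0 0 0.2; 0.03 0.02 0 0 0 0.06 0.2; 0.03 0.02 0 0 0 0.06 0.2; 0.03 0.02 0 0 0 0.06 0.2'
```

```text
trayrimL [ 809. -214.   49.]
traybotrim [ 708. -352.   24.]
traywood [ 823. -365.   22.]
box [ 420. -626.  141.]
white [ 679. -631.   37.]
floor [475. 175. 110.]
floor2 [527. 347. 112.]
brush [537. 396. 148.]
tape [483.  99. 146.]
rodtop [ 729. -706.  141.]
t: 0.6
ee_pos: [275.3, -555.9, 331.8]
tcp_rot: [-3.132, 0.007, 0.438]
force: [1.5, -0.4, 0.5]
width: 55.9
```

```bash
python3 -m inch '0.029 0.021 0 0 0 0.09 0.2; 0.029 0.021 0 0 0 0.09 0.2; 0.029 0.021 0 0 0 0.09 0.2; 0.029 0.021 0 0 0 0.09 0.2; 0.029 0.021 0 0 0 0.09 0.2; 0.029 0.021 0 0 0 0.09 0.2; 0.017 0.031 0 0 0 0.09 0.2; 0.017 0.031 0 0 0 0.09 0.2; 0.017 0.031 0 0 0 0.09 0.2; 0.017 0.031 0 0 0 0.09 0.2; 0.017 0.031 0 0 0 0.09 0.2; 0.017 0.031 0 0 0 0.09 0.2; 0.017 0.031 0 0 0 0.09 0.2; 0.017 0.031 0 0 0 0.09 0.2; 0.017 0.031 0 0 0 0.09 0.2'
```

```text
t: 1.85
ee_pos: [613.9, -129.8, 326.4]
tcp_rot: [-3.124, 0.006, 1.853]
force: [0.6, -0.6, 0.2]
width: 55.1
```

```bash
python3 -m inch '-0.007 0.033 0 0 0 0.06 0.2; -0.007 0.033 0 0 0 0.06 0.2; -0.007 0.033 0 0 0 0.06 0.2; -0.007 0.033 0 0 0 0.06 0.2; -0.007 0.033 0 0 0 0.06 0.2; -0.007 0.033 0 0 0 0.06 0.2; -0.007 0.033 0 0 0 0.06 0.2; -0.007 0.033 0 0 0 0.06 0.2; -0.007 0.033 0 0 0 0.06 0.2; -0.007 0.033 0 0 0 0.06 0.2; -0.007 0.033 0 0 0 0.06 0.2; -0.007 0.03 0 0 0 0.04 0.2; 0 0 0 0 0 0 0.2'
cat > st.py <<'E'
from workcell import arm
import numpy as np
from scipy.spatial.transform import Rotation as R
def go(target,yaw,s=None):
    s=s or arm.get_state();r=R.from_euler('xyz',s['tcp_rot']);g=R.from_euler('xyz',[np.pi,0,yaw])
    print('t',round(s['t'],2),'pos',s['ee_pos'].round(1),'rot',s['tcp_rot'].round(4),'shift m',((np.array(target)-s['ee_pos'])/1000).round(4),'turn',(g*r.inv()).as_rotvec().round(4),'w',round(s['width'],1),'F',s['force'].round(1),'q',s['q'].round(2))
E
python3 -c "
from st import *;go([524,269.3,121.5],2.557)"
```

```text
t: 2.93
ee_pos: [520.9, 288.2, 320.0]
tcp_rot: [-3.12, -0.004, 2.602]
force: [-0.9, 0.8, 0.6]
width: 55.0
t 2.93 pos [520.9 288.2 320. ] rot [-3.1203 -0.0042  2.6022] shift m [ 0.0031 -0.0189 -0.1985] turn [ 0.0158 -0.0149 -0.0452] w 55.0 F [-0.9  0.8  0.6] q [ 0.03  0.43 -0.81  1.57  0.32  1.3   0.2 ]
```

```bash
python3 -m inch '0.002 -0.01 -0.03 0.008 -0.008 -0.022 0.2; 0.001 -0.009 -0.03 0.008 -0.008 -0.022 0.2; 0 0 -0.03 0 0 0 0.2; 0 0 -0.025 0 0 0 0.2; 0 0 0 0 0 0 0.2; 0 0 0 0 0 0 0.2'
python3 -c "
from st import *;go([524,269.3,121.5],2.557)
from h import *
im,d=snap('scene','s1');a=cv2.resize(im[150:300,280:480],None,fx=3,fy=3)
b,_=snap('top','t1');b=cv2.resize(b[90:250,140:330],None,fx=3,fy=3)
cv2.imwrite('pics/s1c.png',a[:,:,::-1]);cv2.imwrite('pics/t1c.png',b[:,:,::-1])"
```

```text
t: 3.43
ee_pos: [521.7, 270.9, 200.9]
tcp_rot: [3.139, 0.001, 2.562]
force: [0.7, 0.6, 1.0]
width: 55.3
t 3.43 pos [521.7 270.9 200.9] rot [3.1388e+00 8.0000e-04 2.5622e+00] shift m [ 0.0023 -0.0016 -0.0794] turn [-0.0019  0.0022 -0.0052] w 55.3 F [0.7 0.6 1. ] q [ 0.03  0.51 -0.76  1.75  0.4   1.04  0.13]
```

View pics/s1c.png

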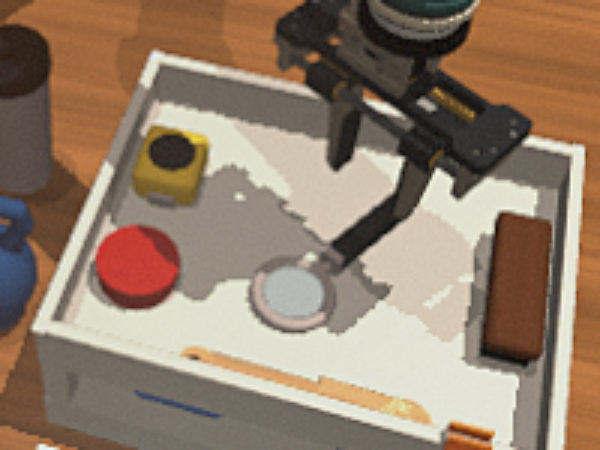

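The gripper straddles the handle at the grip point and the jaws are lined up across it. The neighbouring things are clear, so I'll descend.

```bash
python3 -m inch '0.001 -0.001 -0.025 -0.002 0.002 -0.005 0.2; 0.001 0 -0.025 0 0 0 0.2; 0 0 -0.015 0 0 0 0.2; 0 0 -0.008 0 0 0 0.2; 0 0 0 0 0 0 0.2; 0 0 0 0 0 0 0.2'
python3 -c "
from st import *;go([524,269.3,121.5],2.557)"
```

```text
t: 4.03
ee_pos: [531.5, 274.0, 138.0]
tcp_rot: [3.124, 0.012, 2.554]
force: [-0.0, -0.3, -0.1]
width: 55.0
t 4.03 pos [531.5 274.  138. ] rot [3.1237 0.0116 2.5541] shift m [-0.0075 -0.0047 -0.0165] turn [-0.0086  0.0195  0.0028] w 55.0 F [-0.  -0.3 -0.1] q [-0.01  0.59 -0.71  1.79  0.47  0.92  0.07]
```

```bash
python3 -m inch '-0.0075 -0.0047 0 -0.0086 0.0195 0 0.2; 0 0 0 0 0 0 0.2'
python3 -c "
from st import *;go([524,269.3,121.5],2.557)"
```

```text
t: 4.2
ee_pos: [524.6, 270.0, 140.7]
tcp_rot: [3.14, 0.001, 2.554]
force: [0.0, -0.1, 0.3]
width: 55.0
t 4.2 pos [524.6 270.  140.7] rot [3.1399e+00 1.0000e-03 2.5542e+00] shift m [-0.0006 -0.0007 -0.0192] turn [-0.0009  0.0017  0.0028] w 55.0 F [ 0.  -0.1  0.3] q [ 0.    0.58 -0.71  1.79  0.46  0.94  0.07]
```

```bash
python3 -m inch '-0.002 -0.001 -0.008 -0.001 0.002 0.002 0.2; -0.002 -0.001 -0.006 0 0 0 0.2; 0 0 0 0 0 0 0.2'
python3 -c "
from st import *;go([524,269.3,121.5],2.557)"
```

```text
t: 4.45
ee_pos: [521.6, 268.3, 128.3]
tcp_rot: [3.138, 0.002, 2.556]
force: [-0.6, -0.3, -1.4]
width: 55.5
t 4.45 pos [521.6 268.3 128.3] rot [3.1385e+00 2.3000e-03 2.5557e+00] shift m [ 0.0024  0.001  -0.0068] turn [-0.0013  0.0037  0.0013] w 55.5 F [-0.6 -0.3 -1.4] q [-0.    0.59 -0.71  1.81  0.47  0.92  0.06]
```

```bash
python3 -m inch '0.002 0.001 -0.006 -0.001 0.003 0.001 0.2; 0 0 0 0 0 0 0.2'
python3 -c "
from st import *;go([524,269.3,121.5],2.557)"
```

```text
t: 4.62
ee_pos: [523.5, 269.0, 121.6]
tcp_rot: [3.141, 0.0, 2.557]
force: [-0.0, -0.6, -0.3]
width: 55.0
t 4.62 pos [523.5 269.  121.6] rot [3.1415e+00 5.0000e-04 2.5569e+00] shift m [ 0.0005  0.0003 -0.0001] turn [0.0002 0.0005 0.0001] w 55.0 F [-0.  -0.6 -0.3] q [-0.01  0.6  -0.7   1.8   0.48  0.91  0.06]
```

```bash
python3 -m inch '0 0 0 0 0 0 -1; 0 0 0 0 0 0 -1; 0 0 0 0 0 0 -1; 0 0 0 0 0 0 -1; 0 0 0 0 0 0 -1; 0 0 0 0 0 0 -1; 0 0 0 0 0 0 -1; 0 0 0 0 0 0 -1' 25
python3 -c "
from st import *;go([523.5,269,121.6],2.557)"
```

```text
t: 5.28
ee_pos: [523.5, 269.5, 121.1]
tcp_rot: [-3.142, -0.0, 2.557]
force: [0.8, -0.2, 0.1]
width: 20.0
t 5.28 pos [523.5 269.5 121.1] rot [-3.1416e+00 -4.0000e-04  2.5572e+00] shift m [-0.     -0.0005  0.0005] turn [-0.0002 -0.0004 -0.0002] w 20.0 F [ 0.8 -0.2  0.1] q [-0.01  0.61 -0.7   1.8   0.48  0.91  0.06]
```

The grip holds at 20.0 mm, which is the handle's width. I'll lift straight up.

```bash
python3 -m inch '0 0 0.01 0 0 0 -1; 0 0 0.02 0 0 0 -1; 0 0 0.03 0 0 0 -1; 0 0 0.03 0 0 0 -1; 0 0 0.03 0 0 0 -1; 0 0 0.03 0 0 0 -1; 0 0 0.025 0 0 0 -1; 0 0 0.015 0 0 0 -1; 0 0 0 0 0 0 -1; 0 0 0 0 0 0 -1' 25
python3 -c "
from st import *;go([524,269.3,300],2.557)
from h import *
im,d=snap('scene','s2');a=cv2.resize(im[100:300,260:480],None,fx=2.5,fy=2.5)
cv2.imwrite('pics/s2c.png',a[:,:,::-1])"
```

```text
t: 6.12
ee_pos: [518.8, 268.6, 324.0]
tcp_rot: [-3.139, -0.002, 2.56]
force: [0.5, 0.9, -1.6]
width: 19.5
t 6.12 pos [518.8 268.6 324. ] rot [-3.1390e+00 -2.2000e-03  2.5599e+00] shift m [ 0.0052  0.0007 -0.024 ] turn [ 0.0009 -0.0033 -0.0029] w 19.5 F [ 0.5  0.9 -1.6] q [ 0.09  0.39 -0.82  1.61  0.3   1.27  0.21]
```

View pics/s2c.png

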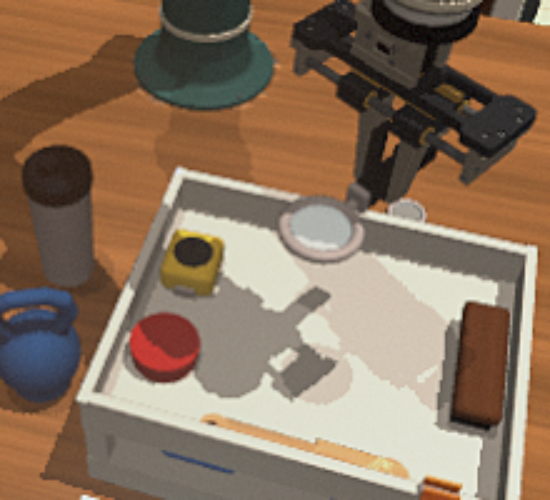

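Only the magnifier came up, level and firmly held (lens around 320,225 in the crop). The other things have not moved. I'll carry it across at z of about 320.

```bash
python3 -m inch '0.007 -0.015 0 0 0 -0.05 -1; 0.007 -0.027 0 0 0 -0.1 -1; 0.007 -0.027 0 0 0 -0.1 -1; 0.007 -0.027 0 0 0 -0.1 -1; 0.007 -0.027 0 0 0 -0.1 -1; 0.007 -0.027 0 0 0 -0.1 -1; 0.007 -0.027 0 0 0 -0.1 -1; 0.007 -0.027 0 0 0 -0.1 -1; 0.007 -0.027 0 0 0 -0.1 -1; 0.007 -0.027 0 0 0 -0.1 -1; 0.007 -0.027 0 0 0 -0.1 -1'
python3 -c "
from st import *;go([552,-304,300],-.3)"
```

```text
t: 7.08
ee_pos: [589.0, -38.3, 306.7]
tcp_rot: [-3.113, -0.008, 1.443]
force: [0.9, -0.1, -0.8]
width: 20.0
t 7.08 pos [589.  -38.3 306.7] rot [-3.1131 -0.0084  1.443 ] shift m [-0.037  -0.2657 -0.0067] turn [-0.0324 -0.0095 -1.7429] w 20.0 F [ 0.9 -0.1 -0.8] q [ 0.4   0.36 -0.5   1.61  0.17  1.24 -0.26]
```

```bash
python3 -m inch '-0.003 -0.027 0.001 -0.005 0 -0.1 -1; -0.003 -0.027 0.001 -0.005 0 -0.1 -1; -0.003 -0.027 0.001 -0.005 0 -0.1 -1; -0.003 -0.027 0.001 -0.005 0 -0.1 -1; -0.003 -0.027 0.001 -0.005 0 -0.1 -1; -0.003 -0.027 0 0 0 -0.1 -1; -0.003 -0.027 0 0 0 -0.1 -1; -0.003 -0.027 0 0 0 -0.1 -1; -0.003 -0.025 0 0 0 -0.1 -1; 0 -0.015 0 0 0 -0.1 -1; 0 0 0 0 0 -0.1 -1; 0 0 0 0 0 -0.1 -1; 0 0 0 0 0 -0.1 -1; 0 0 0 0 0 -0.1 -1; 0 0 0 0 0 -0.1 -1; 0 0 0 0 0 -0.1 -1; 0 0 0 0 0 0 -1'
python3 -c "
from st import *;go([552,-304,300],-.3)"
```

```text
t: 8.5
ee_pos: [531.1, -343.2, 276.6]
tcp_rot: [-3.097, 0.061, -0.321]
force: [-0.5, -0.3, 0.1]
width: 20.0
t 8.5 pos [ 531.1 -343.2  276.6] rot [-3.0973  0.0611 -0.3206] shift m [0.0209 0.0392 0.0234] turn [-0.0608 -0.0447  0.0219] w 20.0 F [-0.5 -0.3  0.1] q [ 0.58  0.43 -0.05  1.53 -0.01  1.25 -1.36]
```

```bash
python3 -m inch '0.01 0.02 0 -0.03 -0.022 0.011 -1; 0.01 0.019 0 -0.03 -0.022 0.011 -1; 0 0 -0.03 0 0 0 -1; 0 0 -0.03 0 0 0 -1; 0 0 -0.03 0 0 0 -1; 0 0 0 0 0 0 -1'
python3 -c "
from st import *;go([552,-304,140],-.3)"
```

```text
t: 9.0
ee_pos: [545.6, -308.1, 178.3]
tcp_rot: [3.137, 0.006, -0.297]
force: [-1.3, 0.6, -1.8]
width: 19.5
t 9.0 pos [ 545.6 -308.1  178.3] rot [ 3.1372  0.0056 -0.2968] shift m [ 0.0064  0.0041 -0.0383] turn [ 0.0026 -0.0066 -0.0033] w 19.5 F [-1.3  0.6 -1.8] q [ 0.51  0.48 -0.07  1.7   0.04  0.97 -1.44]
```

```bash
python3 -m inch '0.006 0.004 -0.02 0.002 -0.006 -0.003 -1; 0.003 0.001 -0.02 0 0 0 -1; 0 0 -0.02 0 0 0 -1; 0 0 0 0 0 0 -1; 0 0 0 0 0 0 -1'
python3 -c "
from st import *;go([552,-304,52],-.3)
from h import *
im,d=snap('scene','s3');a=cv2.resize(im[120:260,160:340],None,fx=3,fy=3)
b,_=snap('top','t3');b=cv2.resize(b[120:280,360:560],None,fx=3,fy=3)
cv2.imwrite('pics/s3c.png',a[:,:,::-1]);cv2.imwrite('pics/t3c.png',b[:,:,::-1])"
```

```text
t: 9.42
ee_pos: [552.7, -306.7, 117.1]
tcp_rot: [3.139, 0.004, -0.298]
force: [-0.6, -0.3, -0.8]
width: 19.8
t 9.42 pos [ 552.7 -306.7  117.1] rot [ 3.1393  0.0044 -0.2976] shift m [-0.0007  0.0027 -0.0651] turn [ 0.0009 -0.0048 -0.0024] w 19.8 F [-0.6 -0.3 -0.8] q [ 0.5   0.56 -0.07  1.72  0.05  0.86 -1.46]
```

View pics/s3c.png

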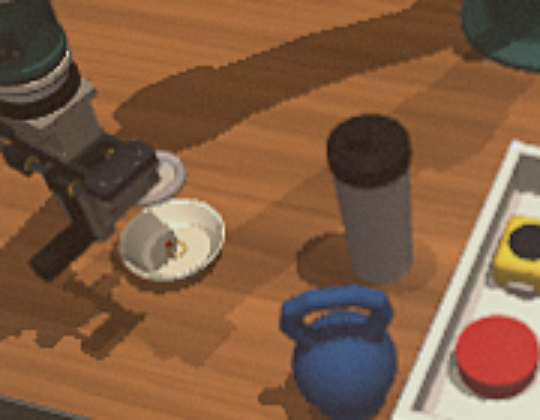

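View pics/t3c.png

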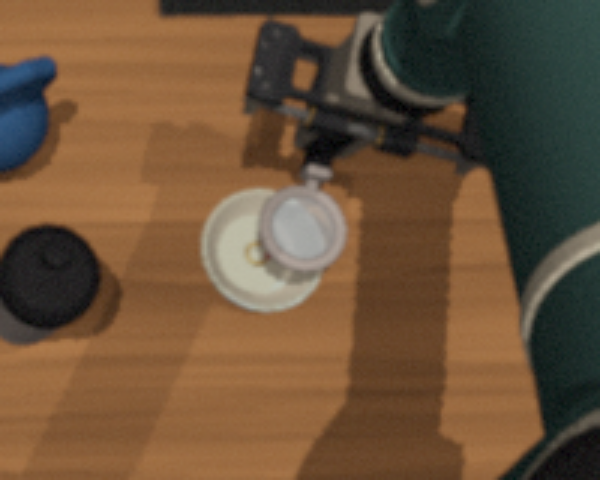

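```bash
python3 - <<'E'
from h import *
im,d=ld('t3')
print(onz('top',[361+100.,120+76.],113),onz('top',[360+303/3,120+228/3],118), d[196,461], world('top',[461,196],d[196,461]))
# rectified patch at lens-ring mid/top height
g=np.arange(-60,60,.5);X,Y=np.meshgrid(481.5+g,-284.9+g,indexing='ij')
for z in(115,):
    uv=proj('top',np.c_[X.ravel(),Y.ravel(),np.full(X.size,z)]).astype(np.float32).reshape(X.shape+(2,))
    o=cv2.remap(im,uv[...,0],uv[...,1],cv2.INTER_CUBIC);o=cv2.resize(o,None,fx=2.5,fy=2.5,interpolation=cv2.INTER_CUBIC).copy()
    cv2.circle(o,(300,300),180,(255,0,0),1);cv2.drawMarker(o,(300,300),(255,0,0))
    cv2.imwrite('pics/r3.png',o[:,:,::-1])
v,u=np.mgrid[185:210,448:475];P=world('top',np.c_[u.ravel(),v.ravel()],d[185:210,448:475].ravel())
m=P[:,2]>90;Q=P[m];A=np.c_[Q[:,:2]-Q[:,:2].mean(0),np.ones(m.sum())];print(m.sum(),np.linalg.lstsq(A,Q[:,2],rcond=None)[0],Q.mean(0),Q.min(0),Q.max(0))
E
```

```text
[[ 477.87383536 -286.59868194  113.        ]] [[ 476.75401145 -284.73960672  118.        ]] 965.58496 [[ 477.56405004 -286.08439195  114.38318767]]
610 [ -1.01274932   1.48105849 121.71122283] [ 474.68812557 -282.60694681  121.71122283] [ 266.96874403 -319.90951097  109.37584195] [ 505.71255205   63.53531879 1054.68863724]
```

View pics/r3.png

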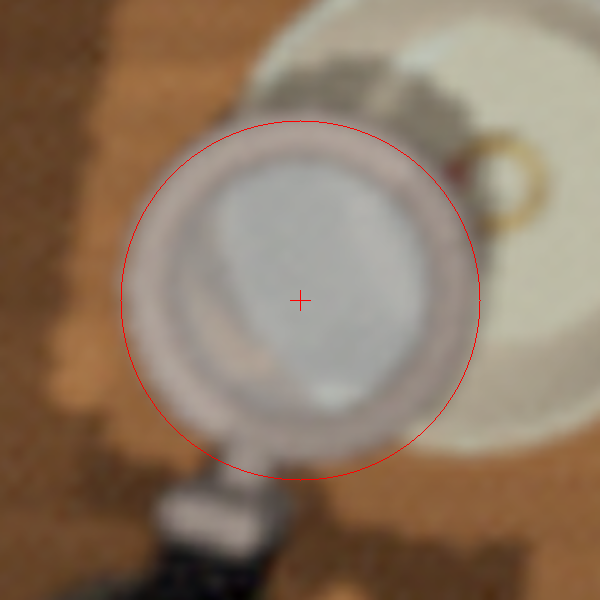

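The lens sits about where predicted, about 3 mm off by the top view. I'll descend partway, correct the level, and measure again.

```bash
python3 -m inch '0 0.001 -0.015 0.001 -0.005 -0.002 -1; 0 0.001 -0.015 0 0 0 -1; 0 0 -0.006 0 0 0 -1; 0 0 0 0 0 0 -1; 0 0 0 0 0 0 -1'
python3 -c "
from st import *;go([553,-304,52],-.3)"
```

```text
t: 9.93
ee_pos: [557.0, -308.4, 89.7]
tcp_rot: [3.139, -0.014, -0.3]
force: [0.2, -1.1, -0.8]
width: 20.0
t 9.93 pos [ 557.  -308.4   89.7] rot [ 3.1388 -0.0141 -0.3005] shift m [-0.004   0.0044 -0.0377] turn [0.0069 0.0126 0.0005] w 20.0 F [ 0.2 -1.1 -0.8] q [ 0.5   0.59 -0.07  1.74  0.05  0.8  -1.46]
```

```bash
python3 -m inch '-0.004 0.004 -0.008 0.007 0.012 0 -1; -0.001 0 -0.01 0 0 0 -1; 0 0 0 0 0 0 -1; 0 0 0 0 0 0 -1'
python3 -c "
from st import *;go([553,-304,52],-.3)"
```

```text
t: 10.27
ee_pos: [553.3, -305.2, 73.5]
tcp_rot: [3.141, -0.004, -0.3]
force: [-0.3, 0.6, -0.5]
width: 20.0
t 10.27 pos [ 553.3 -305.2   73.5] rot [ 3.1413 -0.0043 -0.3005] shift m [-0.0003  0.0012 -0.0215] turn [0.0016 0.004  0.0005] w 20.0 F [-0.3  0.6 -0.5] q [ 0.5   0.61 -0.07  1.75  0.05  0.77 -1.46]
```

```bash
python3 -m inch '-0.001 0.001 -0.008 0.001 0.004 0 -1; 0 0 -0.004 0 0 0 -1; 0 0 0 0 0 0 -1; 0 0 0 0 0 0 -1'
cat > chk.py <<'E'
from st import *
from h import *
import sys
tag=sys.argv[1];go([553,-304,52],-.3);s=arm.get_state();zl=s['ee_pos'][2]-5.1
ox,oy=481,-283;O=[]
for n in('top','scene'):
    im,d=snap(n,n+tag)
    for z in(zl+3,25):
        g=np.arange(-70,70,.5);X,Y=np.meshgrid(ox+g,oy+g,indexing='ij')
        uv=proj(n,np.c_[X.ravel(),Y.ravel(),np.full(X.size,z)]).astype(np.float32).reshape(X.shape+(2,))
        o=cv2.remap(im,uv[...,0],uv[...,1],cv2.INTER_CUBIC);o=cv2.resize(o,(380,290) if 0 else (290,290),interpolation=cv2.INTER_CUBIC)
        k=290/140;cv2.drawMarker(o,(145,145),(255,0,0));O.append(cv2.circle(o,(145,145),int(k*(36 if z>25 else 55)),(255,0,0),1))
cv2.imwrite(f'pics/c{tag}.png',np.vstack([np.hstack(O[:2]),np.hstack(O[2:])])[:,:,::-1])
E
python3 chk.py 4
```

```text
t: 10.6
ee_pos: [552.1, -303.9, 60.0]
tcp_rot: [3.141, 0.001, -0.3]
force: [0.0, -0.1, -0.8]
width: 19.9
t 10.6 pos [ 552.1 -303.9   60. ] rot [ 3.1411e+00  7.0000e-04 -3.0030e-01] shift m [ 0.0009 -0.0001 -0.008 ] turn [ 0.0002 -0.0008  0.0003] w 19.9 F [ 0.  -0.1 -0.8] q [ 0.5   0.63 -0.06  1.76  0.06  0.76 -1.47]
```

View pics/c4.png

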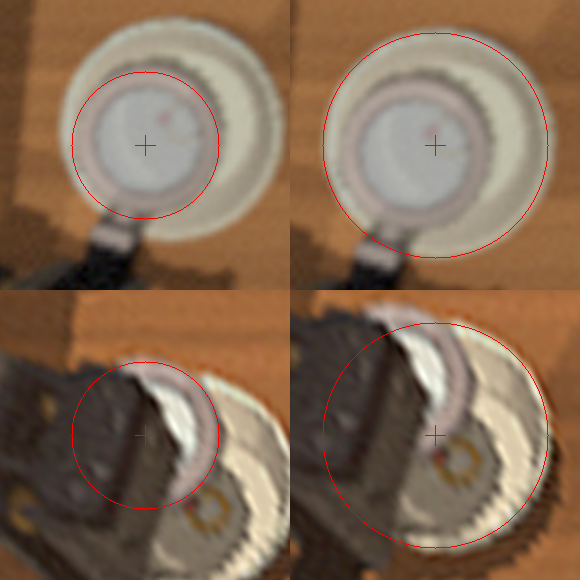

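The top view puts the lens about 2 mm short in x of the dish centre, and the scene view shows about 0 mm offset. I'll shift x by +1 mm and come down the last 8 mm.

```bash
python3 -m inch '0.001 0.0005 -0.004 0 -0.001 0 -1; 0 0 -0.002 0 0 0 -1; 0 0 0 0 0 0 -1; 0 0 0 0 0 0 -1; 0 0 0 0 0 0 -1'
python3 -c "
from st import *;go([553.1,-303.4,52.5],-.3)"
```

```text
t: 11.12
ee_pos: [553.7, -303.7, 54.2]
tcp_rot: [3.141, -0.002, -0.3]
force: [-0.5, 0.5, -0.9]
width: 19.4
t 11.12 pos [ 553.7 -303.7   54.2] rot [ 3.1412e+00 -1.8000e-03 -3.0040e-01] shift m [-0.0006  0.0003 -0.0017] turn [0.0009 0.0016 0.0004] w 19.4 F [-0.5  0.5 -0.9] q [ 0.5   0.64 -0.06  1.76  0.06  0.74 -1.47]
```

```bash
python3 -m inch '-0.0005 0.0003 -0.0015 0.0009 0.0016 0 -1; 0 0 0 0 0 0 -1; 0 0 0 0 0 0 -1; 0 0 0 0 0 0 -1; 0 0 0 0 0 0 -1; 0 0 0 0 0 0 -1'
python3 chk.py 5
```

```text
t: 11.62
ee_pos: [553.3, -303.6, 52.9]
tcp_rot: [3.141, -0.0, -0.3]
force: [-0.7, -0.0, -0.8]
width: 19.6
t 11.62 pos [ 553.3 -303.6   52.9] rot [ 3.1415e+00 -4.0000e-04 -3.0050e-01] shift m [-0.0003 -0.0004 -0.0009] turn [0.0002 0.0003 0.0005] w 19.6 F [-0.7 -0.  -0.8] q [ 0.5   0.64 -0.06  1.76  0.06  0.74 -1.47]
```

View pics/c5.png

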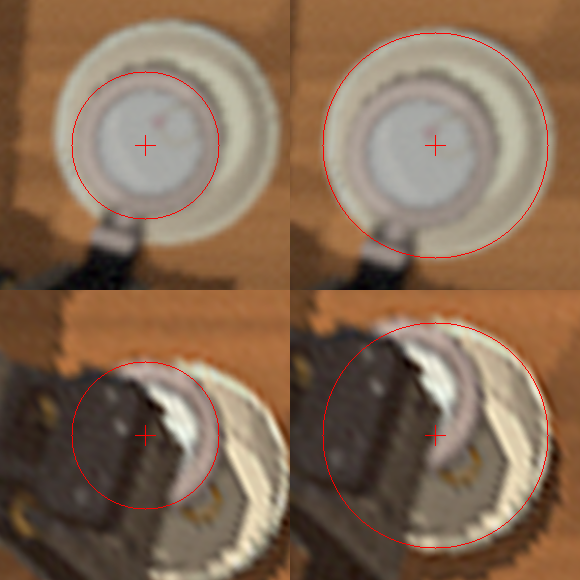

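View pics/scene5.png

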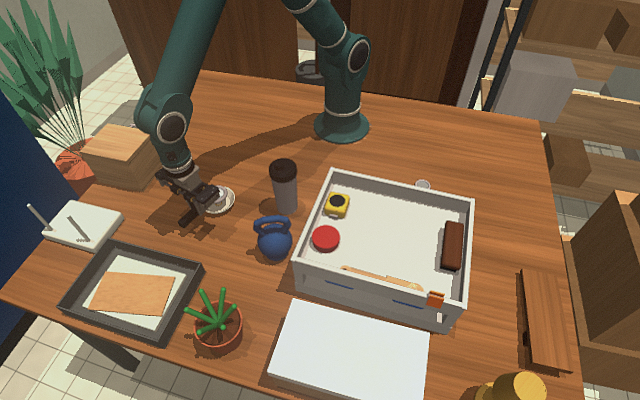

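```bash
python3 -c "
from workcell import arm
print(arm.get_state()['qvel'].round(4));print(arm.hand_in())"
```

```text
[-0.0004  0.0008 -0.0004 -0.0001 -0.0002  0.0006 -0.    ]
the job is handed in; nothing more can be done
None
```

I picked the larger magnifier out of the top tier and carried it across at a TCP height of at least 276 mm; the shaker is 195 mm tall. I handed in with it still gripped at 25 N (opening about 19.6 mm) over the ring dish, 11.6 s into the run.

- **Height:** the lens centre is about 23 mm above the rim and its underside about 17 mm. Both are worked out from the measured TCP pose and the offset at the grasp, not measured directly.
- **Level:** the tool was within 0.001 rad of vertical, and the lens looked level in the pictures.
- **Centring:** the top view puts the lens about 1 mm from the dish centre. The scene view agrees, but the gripper hides part of the lens there. The two views differ by 1–2 mm, which is within the calibration error.
- **Other things:** in the last scene picture the kettlebell, shaker and the other things in the tier look where they were. The dish centre measured within about 1 mm of its starting place, and no contact force showed.

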